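Pack the crimping dies away and lock their box

ROBOT

A 6-joint arm with a two-finger parallel gripper is mounted at the origin on the work surface. World frame = base frame: x ahead of the robot, y to its left, z up, the work surface at z = 0. Lengths are in m, angles in degrees, forces in N, time in s.
With the tool pointing down it reaches from about 0.4 to 0.825 m from the base axis. Payload 7 kg.
Tool frame: the origin (TCP) lies on the centre line of the jaws, within the pads' length; the fingertips stand 17 mm ahead of it and the grasp point (between the pads) lies 2 mm behind it; z points along the fingers, y is the line along which they close (so a half turn about z gives the same grasp; the last joint's range is limited). The gripper opens to 85 mm and grips with 20 to 120 N. Pads are 22 mm wide; open, the fingers measure 114 mm over their backs; the gripper's body (76 mm by 85 mm) begins 54 mm behind the grasp point. The pads swing forward as they close: fully open they stand 13 mm farther back than shut.
Start: joints at [87.382, 20.546, 0.682, 0, -70.136, -16.507], TCP at [0.221, 0.638, 0.248] pointing down, gripper open.
Joint ranges: [-176.03, 176.03], [-82.01, 121.73], [-58.28, 71.71], [-173.87, 95.51], [-174.79, -0.11], [-173.66, 173.66]. Speed limits (degrees/s): [136.94, 136.94, 172.46, 180, 180, 180].

INTERFACE

Orientations are given as [roll, pitch, yaw] about the fixed x, y, z axes, in that order (R = Rz(yaw) Ry(pitch) Rx(roll)).
In Python, from bench import move_pose, servo_line, move_j, move_gripper, sleep, ik, read_camera, IKError, finish_job, spot_in, regions_of, get_time_s, get_joints, get_qd, get_joint_efforts, get_position, get_tcp_rot, get_ft_force, get_wrist_torque, get_width, get_gripper_force gives the robot as it stands. The module is installed in compiled form; this text tells all that it offers. Calls block until the motion is done:
- move_pose(position, orientation): joint-space move of the TCP to a pose.
- servo_line(position, frame=None, rate=0.15, contact_N=None): straight line of the TCP; frame=None keeps the orientation; rate is the mean speed in m/s. With contact_N (N) it stops when the force on the tool has changed by that much, and returns True; else False.
- move_j(angles): joint-space move.
- move_gripper(opening): finger opening in m; the grip force is fixed at half the most; returns when the fingers have stopped.
- sleep(seconds).
- ik(position, orientation): joint angles nearest the present ones, or None.
- read_camera(name): name is "side" or "top" or "wrist"; returns a dict with "pixels" (400x640x3 uint8, blue, green, red), "fx", "fy", "cx", "cy" (pixels), "rvec" (rotation vector, rad) and "tvec" (3), from world to camera coordinates, as OpenCV has them. Camera axes: x right, y down, z forward; pixel columns grow to the right and rows downward; lengths in m; the calibration is good to about 2 mm. The wrist camera is an equidistant fisheye: a pixel r from the principal point sees the ray r / f radians off the axis. A picture is of the moment at which its call begins. There is no depth.
A pose or a line that the arm cannot do raises IKError and nothing moves.
- finish_job(): hands the job in; it is judged then, once.
Trained networks look in the newest picture that a camera, given by its name, has taken for a name from the list of things; names that differ only in an ending like _2 or _b are one class to them, and where a whole thing is asked for, a point or a joint stands for the part that bears it (a point fixed in the world has none). Each returns a list of dicts, best first, with "score" (0 to 1); they miss things now and then, are a little off and sometimes report something else, mostly with a low value. They report only what shows in the picture. A call takes as long as a camera call. They do not tell look-alikes from the thing itself.
- spot_in(target, camera): "location" ([x, y, z] in m, in world coordinates, good to about 4 mm: the middle of the surface that is visible of it).
- regions_of(target, camera): "region" (400x640 bool, what is visible of it).
Readings, each from a call of its own:
- get_time_s(): time.
- get_joints(): joint angles.
- get_qd(): joint speeds.
- get_joint_efforts(): joint torques, N m.
- get_position(): TCP position.
- get_tcp_rot(): TCP orientation.
- get_ft_force(): force on the tool from outside, world axes, zero at the start.
- get_wrist_torque(): the same for the moment, N m.
- get_width(): finger opening in m.
- get_gripper_force(): force on a finger pad.
Only numpy, scipy, OpenCV 4.12 (cv2) and the standard library are available. Lean on these libraries where they do the work, as an engineer would, in place of code of your own. Each camera call takes 0.05 s, during which the arm holds its last target. There are 200 camera calls.

TASK

Free the clamp knob by turning it anticlockwise until it is slack and slide the hold-down carriage fully back, clear of the die box; then put all the loose steel crimping dies into the box, each lying flat in a bay of its own, and set the lid squarely on it so that its lip drops in. Then slide the carriage fully home over the lid's edge and turn the knob clockwise until it is tight. Leave the tin, the hammer and the spanner where they are.

Things in the scene. Friction and masses are not known exactly. Their poses are not given: they have to be found in the camera images.
- diebox: the die box: a fixed, open blue metal box, 192 x 192 mm outside, 60 mm high, walls and floor 6 mm thick; origin at the centre of its underside on the bench, z up. Six bays, two along its x by three along its y, parted by black ribs 12 mm high above the floor (10 mm wide between neighbours in y, 8 mm in x). On its -y side a fixed steel rail, 56 mm wide, 45 mm high, runs out to y = -228 mm
- bay1 (a point): floor centre of one bay of the die box; the axes are the box's. A bay is 86 mm long (along the box's x) and 50 mm wide or a little more; this point is 6 mm above the bench
- bay2 (a point): as bay1, another bay
- bay3 (a point): as bay1, another bay
- bay4 (a point): as bay1, another bay
- bay5 (a point): as bay1, another bay
- bay6 (a point): as bay1, another bay
- die1: a crimping-die segment: a plain steel block 70 mm long (its x), 34 mm wide (its y), 40 mm high (its z) with a shallow groove, 16 mm wide and 7 mm deep, along its top; origin at the centre of the block; about 0.5 kg. Three to five of these are present, all alike, starting groove up on the bench
- die2: as die1, another die; may be absent
- die3: as die1, another die; may be absent
- die4: as die1, another die; may be absent
- die5: as die1, another die; may be absent
- lid: the loose lid, right way up on the bench: a blue plate 204 x 204 x 5 mm with a lip under it (a square frame 170 mm outside, 6 mm deep) that drops inside the box walls (5 mm play all round), and a black bar grip on top; 0.35 kg; origin at the centre of the lip's lower edge, z up, plate 6 to 11 mm above it. Seated, the origin is 54 mm above the bench. It fits in any quarter turn
- lid_grip (a point): centre of the lid's bar grip, 44 mm above the lid's origin; the bar is 90 mm long (along the lid's x), 14 mm wide, 16 mm high, with 25 mm of free room beneath it
- carriage (a joint): travel (m) of the aluminium hold-down carriage on the rail along the box's +y, towards the box: 0 parked clear of the box, 0.060 at its stop over the lid's edge. It carries the clamp knob: pushing the knob sideways slides it with about 3 N, and it stays where it is left. It starts at or near the stop and is to be slid only while the knob is slack
- knob (a joint): angle (rad) of the black clamp knob on top of the carriage: 0 slack (a stop), 1.4 fully tight (a stop), clockwise seen from above; it starts tight; it stays where it is left and takes about 0.2 N m to turn
- tongue (a point): middle of the front edge of the carriage's tongue, on its top face, 80 mm above the bench; the tongue is 56 mm wide, 11 mm thick; parked it ends 36 mm short of the box wall, home it lies 30 mm over the lid's edge and 4 mm above a seated lid
- knob_grip (a point): grip point of the clamp knob, on its upright axis, 117 mm above the bench; the knob is a bar 42 mm long (along this point's x), 14 mm wide, whose sides are free from 22 mm below to 7 mm above this point, on a disc 44 mm across; with the joint at 0 the bar lies along the box's x
- tin: bystander: a round pale tin with a white cap, 72 mm across, 85 mm high; leave it alone
- mallet: bystander: a hammer with a wooden handle lying beyond the box; leave it alone
- spanner: bystander: a spanner lying beyond the lid; leave it alone
There are look-alikes about, which are no part of the job. What is shaped like the die5 but blue or yellow is not meant. What is shaped like the die4 but blue is not meant.

How it is judged (in metres and radians):
On the way, in this order (a step that is already met when the one before it is completed fails the run):
1. the clamp knob is slack (value of joint knob below 0.25 rad), for 0.2 s.
2. the carriage is fully back, clear of the box (value of joint carriage below 0.006 m), for 0.2 s.
3. every die lies flat in a bay of the box (x of die1 in the frame of diebox between -0.085 and 0.085 m and y of die1 in the frame of diebox between -0.088 and 0.088 m and z of die1 in the frame of diebox between 0.015 and 0.03 m and angle between die1's own x axis and vertical between 1.45 and 1.69 rad and x of die2 in the frame of diebox between -0.085 and 0.085 m and y of die2 in the frame of diebox between -0.088 and 0.088 m and z of die2 in the frame of diebox between 0.015 and 0.03 m and angle between die2's own x axis and vertical between 1.45 and 1.69 rad and x of die3 in the frame of diebox between -0.085 and 0.085 m and y of die3 in the frame of diebox between -0.088 and 0.088 m and z of die3 in the frame of diebox between 0.015 and 0.03 m and angle between die3's own x axis and vertical between 1.45 and 1.69 rad and x of die4 in the frame of diebox between -0.085 and 0.085 m and y of die4 in the frame of diebox between -0.088 and 0.088 m and z of die4 in the frame of diebox between 0.015 and 0.03 m and angle between die4's own x axis and vertical between 1.45 and 1.69 rad and x of die5 in the frame of diebox between -0.085 and 0.085 m and y of die5 in the frame of diebox between -0.088 and 0.088 m and z of die5 in the frame of diebox between 0.015 and 0.03 m and angle between die5's own x axis and vertical between 1.45 and 1.69 rad), for 0.2 s.
4. the lid is seated on the box, its lip inside the walls (horizontal distance between lid and diebox below 0.012 m and angle between lid's own z axis and vertical below 0.04 rad and z of lid in the frame of diebox between 0.05 and 0.0572 m), for 0.2 s.
5. the hold-down carriage is fully home over the lid's edge (value of joint carriage above 0.056 m), for 0.2 s.
6. the clamp knob is tight (value of joint knob above 1.2 rad), for 0.2 s.
At the end, for the whole second after the job is handed in: All dies present lie flat (within 0.12 rad) on the box's floor, one to a bay; lid seated, centred within 12 mm, level within 0.04 rad, lip inside the walls; carriage travel over 56 of 60 mm; knob over 1.2 of 1.4 rad; dies and lid at rest (all of step 3 and all of step 4 and value of joint carriage above 0.056 m and value of joint knob above 1.2 rad and linear speed of each of die1, die2, die3, die4, die5, lid below 0.02 m/s); the robot touches nothing.
It fails at once if the tin is disturbed (moved more than 40 mm) (distance of tin from where it was at the start of the episode above 0.04 m).
It fails at once if the hammer is disturbed (moved more than 40 mm) (distance of mallet from where it was at the start of the episode above 0.04 m).
It fails at once if the spanner is disturbed (moved more than 40 mm) (distance of spanner from where it was at the start of the episode above 0.04 m).
Of die1, die2, die3, die4, die5 only 3 to 5 are there at a start; the rules pass over those that are not, and their reading is None.
At some moment in a run one of die1, die2, die3, die4, die5, lid may be knocked a few centimetres aside while the robot is not near it.
Once in a run the grip may slacken for a moment while it holds something.
It also fails if it takes over 208 s, if anything falls off the work surface, if the arm or the gripper's body presses on something with over 40 N, if the wrist force passes 120 N, or if a joint passes its speed limit or range.

## Working session

There is one attempt and no reset: what is moved stays moved. The work goes in short steps, each a Python script; the robot and the scene stay as the last script left them, time stands still between calls to the robot, and variables do not carry over. Pictures are saved under pics/ and viewed, at most 14 in all, crops included, and the job is handed in when it is done.

```bash
mkdir -p pics; ls; python3 - <<'E'
from bench import *
import cv2
for n in ("top","side"):
    c=read_camera(n); cv2.imwrite(f"pics/{n}0.png",c["pixels"])
    print(n,c["fx"],c["cx"],c["cy"],c["rvec"],c["tvec"])
    for t in ("diebox","die1","lid","lid_grip","knob_grip","tongue","tin","mallet","spanner","carriage"):
        print(t,[(d["location"],round(d["score"],2)) for d in spot_in(t,n)])
print(get_time_s(),get_tcp_rot(),get_position())
E
```

```text
pics
top 371.3470605542666 320.2559331667121 200.9293203441085 [ 2.16916186 -2.16394424  0.07976475] [0.01023336 0.5447525  1.18950281]
diebox [([0.5031, 0.0431, 0.007], 0.88)]
die1 [([0.2744, 0.2684, 0.0416], 0.67), ([0.574, 0.3806, 0.0381], 0.65), ([0.611, 0.2835, 0.0339], 0.62), ([0.3476, 0.3771, 0.0336], 0.57), ([0.3824, 0.2784, 0.0372], 0.56), ([0.498, 0.2868, 0.0337], 0.51)]
lid [([0.4563, -0.4035, 0.0113], 0.95)]
lid_grip [([0.5044, 0.0395, 0.003], 0.7), ([0.4528, -0.407, 0.0129], 0.67), ([0.5058, -0.0764, 0.096], 0.45)]
knob_grip [([0.5114, -0.0791, 0.1001], 0.57)]
tongue [([0.5054, -0.068, 0.082], 0.91)]
tin [([0.7895, -0.0774, 0.0841], 0.57)]
mallet [([0.7269, 0.1146, 0.0202], 0.87), ([0.5079, 0.0387, 0.0075], 0.69), ([0.5135, -0.0771, 0.0998], 0.65), ([0.7235, -0.2977, 0.0039], 0.36)]
spanner [([0.7251, -0.2961, 0.0075], 0.63)]
carriage [([0.507, -0.0631, 0.0821], 0.94)]
side 446.0054525842191 318.52559654403586 196.83639759199633 [ 1.98389856 -0.75789362  0.45745662] [-0.39960201  0.25516274  0.82119842]
diebox [([0.4882, 0.0053, 0.0347], 0.95)]
die1 [([0.3385, 0.3711, 0.0319], 0.92), ([0.3752, 0.2604, 0.0254], 0.82), ([0.6042, 0.2712, 0.032], 0.79), ([0.4894, 0.2774, 0.0322], 0.63), ([0.2655, 0.2474, 0.0325], 0.6), ([0.5723, 0.3641, 0.0389], 0.53)]
lid [([0.4356, -0.42, 0.0093], 0.8)]
lid_grip [([0.4352, -0.4189, 0.012], 0.57)]
knob_grip [([0.5014, -0.083, 0.1054], 0.74)]
tongue [([0.5011, -0.0902, 0.0807], 0.82)]
tin [([0.7756, -0.0879, 0.0585], 0.61), ([0.487, 0.009, 0.0354], 0.6), ([0.7129, -0.299, 0.0062], 0.39)]
mallet [([0.7517, 0.1043, 0.0215], 0.7)]
spanner [([0.7129, -0.2994, 0.0065], 0.63), ([0.5033, -0.0901, 0.0839], 0.15)]
carriage [([0.4973, -0.0873, 0.0829], 0.8)]
1.1 [ 1.79998153e+02  1.86942897e-05 -1.91230927e+01] [0.22114351 0.6377171  0.2482904 ]
```

View pics/top0.png

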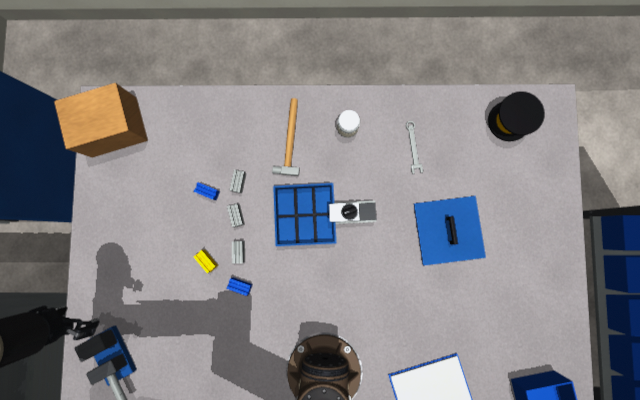

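View pics/side0.png

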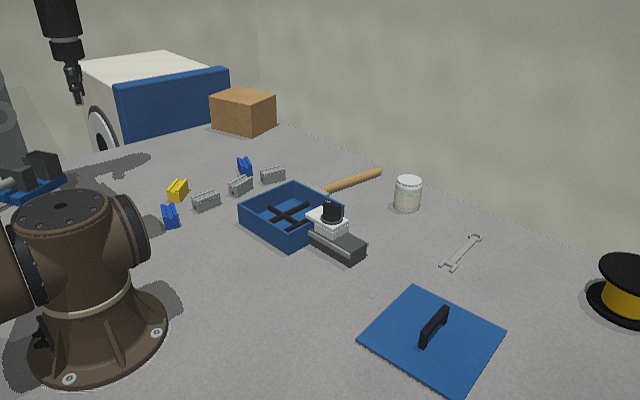

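The top view shows three steel dies at about (238,181), (235,215) and (238,251). The blue blocks at (206,190) and (239,286) and the yellow one at (205,261) are look-alikes. The box is at (304,214) with the carriage over its right edge at (350,211), and the lid is at (450,230). The side view agrees.

Next I'll fit the poses by silhouette.

```bash
cat > h.py <<'E'
from bench import *
import numpy as np, cv2
from scipy.optimize import minimize
def proj(c,P):
    K=np.array([[c["fx"],0,c["cx"]],[0,c["fy"],c["cy"]],[0,0,1.]])
    return cv2.projectPoints(np.float64(P),np.float64(c["rvec"]),np.float64(c["tvec"]),K,None)[0][:,0]
def corners(x,y,yaw,L,W,z0,z1):
    p=np.array([[a*L/2,b*W/2,z] for a in(-1,1) for b in(-1,1) for z in(z0,z1)])
    c,s=np.cos(yaw),np.sin(yaw)
    return p@np.array([[c,s,0],[-s,c,0],[0,0,1]])+[x,y,0]
def iou(c,mask,ign,P):
    m=np.zeros(mask.shape,np.uint8)
    cv2.fillConvexPoly(m,np.round(cv2.convexHull(np.float32(proj(c,P)))*16).astype(np.int32),255,cv2.LINE_AA,4)
    m=m/255.*~ign; k=mask*~ign
    return np.minimum(m,k).sum()/np.maximum(m,k).sum()
def fit(views,L,W,z0,z1,x,y,yaw=0):
    """views: list of (cam,mask,ignore). returns x,y,yaw(rad),iou"""
    f=lambda p:-sum(iou(c,m,g,corners(p[0],p[1],p[2],L,W,z0,z1)) for c,m,g in views)/len(views)
    best=None
    for d in (-.35,-.12,.12,.35):
        r=minimize(f,[x,y,yaw+d],method="Nelder-Mead",options=dict(initial_simplex=np.array([[x,y,yaw+d],[x+.012,y,yaw+d],[x,y+.012,yaw+d],[x,y,yaw+d+.15]]),xatol=1e-4,fatol=1e-5))
        if best is None or r.fun<best.fun: best=r
    return np.round([*best.x,-best.fun],4)
def pick(c,name,xyz):
    """mask of the region nearest to a world point"""
    u=proj(c,[xyz])[0]; best=None
    for r in regions_of(name,c["name"]):
        m=r["region"]; yx=np.argwhere(m)
        if len(yx)<20: continue
        d=np.hypot(*(yx.mean(0)[::-1]-u))
        if best is None or d<best[0]: best=(d,m)
    return best[1] if best and best[0]<25 else None
def cam(n):
    c=read_camera(n); c["name"]=n; return c
def dies(views=("top","side")):
    """steel dies only: [x,y,yaw,iou]"""
    cs=[cam(n) for n in views]; out=[]
    for d in spot_in("die1",cs[0]["name"]):
        p=np.array(d["location"]); ms=[(c,pick(c,"die1",[p[0],p[1],.02])) for c in cs]
        ms=[(c,m,np.zeros_like(m)) for c,m in ms if m is not None]
        if not ms: continue
        sat=np.mean([cv2.cvtColor(c["pixels"],cv2.COLOR_BGR2HSV)[...,1][m].mean() for c,m,g in ms])
        if sat>70: continue
        r=fit(ms,.07,.034,0,.04,p[0],p[1]); out.append((r,len(ms),round(sat)))
    return out
def lid(z=0.,p=None,views=("top","side")):
    cs=[cam(n) for n in views]; 
    if p is None: p=spot_in("lid",cs[0]["name"])[0]["location"]
    ms=[(c,pick(c,"lid",[p[0],p[1],z+.01])) for c in cs]
    # grip stands above plate: ignore a strip above the plate
    v=[]
    for c,m in ms:
        if m is None: continue
        v.append((c,m,np.zeros_like(m)))
    return fit(v,.204,.204,z+.006,z+.011,p[0],p[1]),len(v)
E
python3 - <<'E'
from h import *
for d in dies(): print("die",d)
print("lid",lid())
v=[]
for n in ("top","side"):
    c=cam(n); m=pick(c,"diebox",[.503,.04,.03]); g=np.zeros(m.shape,bool)
    for r in regions_of("carriage",n)[:1]: g|=cv2.dilate(r["region"].astype(np.uint8),np.ones((5,5)))>0
    # rail side strip ignored too
    R=proj(c,corners(.507,-.16,0,.09,.2,0,.13)); q=np.zeros(m.shape,np.uint8); cv2.fillConvexPoly(q,np.int32(cv2.convexHull(np.float32(R))),1); g|=q>0
    v.append((c,m,g)); print(n,"box",fit(v[-1:],.192,.192,0,.06,.503,.04))
print("box",fit(v,.192,.192,0,.06,.503,.04))
E
```

```text
die (array([0.4991, 0.2916, 0.3879, 0.7976]), 2, 10)
die (array([ 0.6134,  0.2847, -0.1415,  0.7383]), 2, 10)
die (array([0.3821, 0.2789, 0.096 , 0.78  ]), 2, 10)
lid (array([ 0.4527, -0.409 ,  0.1256,  0.9541]), 2)
top box [0.5015 0.0603 0.0442 0.9595]
side box [0.5021 0.0618 0.0536 0.9668]
box [0.5017 0.0606 0.0468 0.9626]
```

```bash
cat >> h.py <<'E'
_proj=proj
def proj(c,P):
    if c.get("name")!="wrist": return _proj(c,P)
    K=np.array([[c["fx"],0,c["cx"]],[0,c["fy"],c["cy"]],[0,0,1.]])
    return cv2.fisheye.projectPoints(np.float64(P).reshape(-1,1,3),np.float64(c["rvec"]),np.float64(c["tvec"]),K,np.zeros(4))[0][:,0]
def unproj(c,uv,z):
    K=np.array([[c["fx"],0,c["cx"]],[0,c["fy"],c["cy"]],[0,0,1.]])
    uv=np.float64(uv).reshape(-1,1,2)
    n=(cv2.fisheye.undistortPoints(uv,K,np.zeros(4)) if c["name"]=="wrist" else cv2.undistortPoints(uv,K,None))[:,0]
    R=cv2.Rodrigues(np.float64(c["rvec"]))[0]; o=-R.T@np.ravel(c["tvec"]); d=np.c_[n,np.ones(len(n))]@R
    return o+d*((z-o[2])/d[:,2])[:,None]
BOX=np.array([.5017,.0606]); BY=.0468
def b2w(x,y):
    c,s=np.cos(BY),np.sin(BY); return BOX+[c*x-s*y,s*x+c*y]
def w2b(p):
    c,s=np.cos(BY),np.sin(BY); d=np.array(p)[:2]-BOX; return np.array([c*d[0]+s*d[1],-s*d[0]+c*d[1]])
def draw(c,P):
    q=cv2.convexHull(np.float32(proj(c,P))); cv2.polylines(c["pixels"],[np.int32(q)],True,(0,0,255))
E
python3 - <<'E'
from h import *
c=cam("top")
for r,_ in zip([(.4991,.2916,.3879),(.6134,.2847,-.1415),(.3821,.2789,.096)],range(3)): draw(c,corners(*r,.07,.034,.0,.04))
draw(c,corners(*BOX,BY,.192,.192,.06,.06)); draw(c,corners(.4527,-.409,.1256,.204,.204,.006,.011))
top=cv2.resize(c["pixels"][150:300,180:500],(640,300),interpolation=cv2.INTER_CUBIC)
p=b2w(0,-.13)
move_pose([p[0]-.02,p[1],.30],[180,0,-77.3+0])
c=cam("wrist"); print(spot_in("knob_grip","wrist"),w2b(spot_in("knob_grip","wrist")[0]["location"]) )
print([ (d["location"],d["score"]) for d in spot_in("tongue","wrist")], get_position())
for s in ((0,-.12),(0,-.14)):
    q=proj(c,[[*b2w(*s),.124]])[0]; cv2.circle(c["pixels"],tuple(np.int32(q)),3,(0,0,255),-1)
draw(c,corners(*BOX,BY,.192,.192,.06,.06))
t=spot_in("knob_grip","wrist")
cv2.imwrite("pics/a.png",np.vstack([top,c["pixels"][:300]]))
print(get_joints(),get_time_s())
E
```

```text
[{'location': [0.5104, -0.0811, 0.0988], 'score': 0.91}, {'location': [0.5014, 0.0235, 0.0284], 'score': 0.6}] [ 0.00206133 -0.14195186]
[([0.5099, -0.0725, 0.0797], 0.56)] [ 0.48792628 -0.06888082  0.29990851]
[ 1.48662584e+01  1.26422586e+00 -1.68350906e+01  1.06558587e-04
 -7.19090227e+01 -2.12868746e+00] 5.475
```

View pics/a.png

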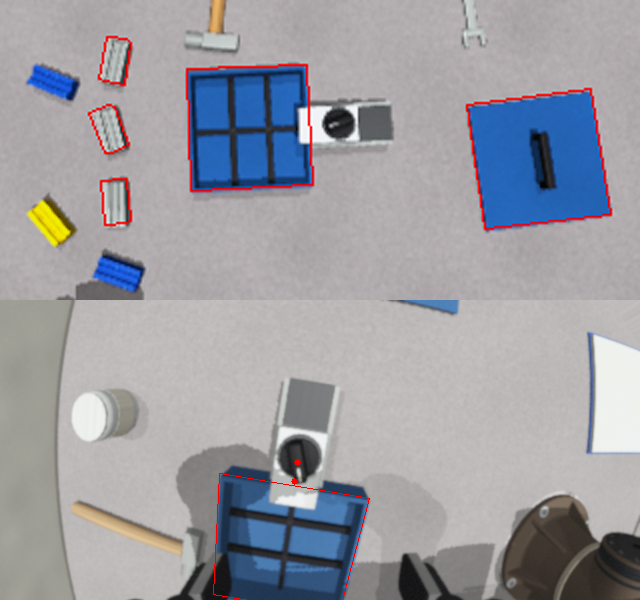

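The overlays fit the three dies, the box and the lid. In the wrist view the knob disc is at about (299,157), with its bar roughly along the tool's x axis.

Next I'll grip the knob and turn it.

```bash
python3 - <<'E'
from h import *
c=cam("wrist"); c2=unproj(c,[[299,157]],.097)[0]; print("disc",c2,w2b(c2))
r=[r["region"] for r in regions_of("knob_grip","wrist")][:1]
g=cv2.cvtColor(c["pixels"],cv2.COLOR_BGR2GRAY)
m=((g<75)).astype(np.uint8); m[:130]=0;m[182:]=0;m[:,:272]=0;m[:,325:]=0
yx=np.argwhere(m); u=unproj(c,[yx.mean(0)[::-1]],.1)[0]; print("dark",yx.mean(0),u,w2b(u))
p=b2w(0.001,-.142); Y=-77.3
move_gripper(.05)
move_pose([*p,.17],[180,0,Y]); f0=get_ft_force()
print(servo_line([*p,.117],rate=.06,contact_N=8),get_position()-np.r_[p,.117])
move_gripper(0); print(get_width(),get_ft_force()-f0,get_wrist_torque(),get_tcp_rot())
E
```

```text
disc [ 0.50780706 -0.07988568  0.097     ] [-0.00047196 -0.14061757]
dark [157.69098712 298.66266094] [ 0.50798512 -0.07969308  0.1       ] [-0.00028508 -0.1404335 ]
False [2.68130685e-04 1.77948391e-05 2.69032255e-04]
0.012940293318353849 [-3.89308934  1.75518757  4.58134803] [0.26276878 1.29363548 0.18433668] [ 1.79959125e+02 -1.26242131e-03 -7.72841919e+01]
```

```bash
python3 - <<'E'
from h import *
p=get_position()
for Y in np.linspace(-77.3,2.5,9)[1:]:
    move_pose(p,[180,0,Y]); print(round(Y),np.round(get_ft_force(),1),np.round(get_wrist_torque(),2))
sleep(.3)
d=b2w(0,-.03)-b2w(0,0)
for k in (1,2):
    q=[*(p[:2]+k*d),p[2]]; print(servo_line(q,rate=.06),get_ft_force())
q=[*(p[:2]+2.1*d),p[2]]; print(servo_line(q,rate=.03,contact_N=15),get_ft_force(),w2b(get_position()))
print(get_width(),get_time_s()); c=cam("wrist"); cv2.imwrite("pics/b.png",c["pixels"])
E
```

```text
-67 [ 0.3  0.7 -1.6] [ 0.42 -0.24  0.18]
-57 [ 2.8  2.2 -2.9] [ 0.97 -0.97  0.2 ]
-47 [ 4.9  3.1 -5.3] [ 1.03 -1.59  0.21]
-37 [ 4.5  2.3 -5. ] [ 1.02 -1.98  0.17]
-27 [ 6.2  2.2 -5.7] [ 1.12 -2.18  0.16]
-17 [ 7.2  3.  -6.3] [ 1.08 -2.49  0.17]
-7 [ 7.8  2.8 -7.5] [ 1.04 -2.55  0.23]
2 [ 7.1  2.9 -7.8] [ 1.05 -2.65  0.17]
False [ 9.35696739 -1.55818018 -8.68994125]
False [-1.42779379 57.60587094  9.36176561]
False [-4.13258689 72.01277629 16.34580663] [ 0.00278014 -0.19445107]
0.012555341386355832 12.2417
```

View pics/b.png

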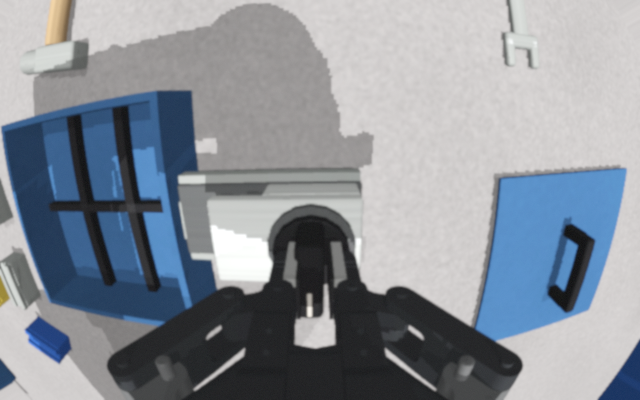

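The wrist view shows the carriage back against its stop, with its front edge clear of the box at about (210,240) and the knob bar along x.

I'll unload, release and look at the dies.

```bash
python3 - <<'E'
from h import *
q=b2w(0.001,-.1935)
servo_line([*q,.117],rate=.03); print(get_ft_force())
move_gripper(.04); servo_line([*q,.2]); 
move_pose([.47,.24,.32],[180,0,2.5]); move_gripper(.06)
c=cam("wrist")
for d in dies(("wrist",)): print(d)
for d in dies(("top",)): print(d)
for d in spot_in("knob_grip","top")[:1]: print(w2b(d["location"]))
cv2.imwrite("pics/c.png",c["pixels"]); print(get_time_s())
E
```

```text
[ 3.31607905 10.73390115  2.72814793]
(array([0.3791, 0.279 , 0.0225, 0.9076]), 1, 5)
(array([ 0.6115,  0.2864, -0.1881,  0.9081]), 1, 6)
(array([0.4992, 0.2904, 0.281 , 0.9404]), 1, 5)
(array([ 0.3805,  0.2789, -0.0583,  0.7913]), 1, 10)
(array([ 0.6112,  0.2865, -0.2369,  0.7771]), 1, 9)
(array([0.5236, 0.2903, 1.2272, 0.331 ]), 1, 8)
[ 0.00297015 -0.19094802]
16.5417
```

View pics/c.png

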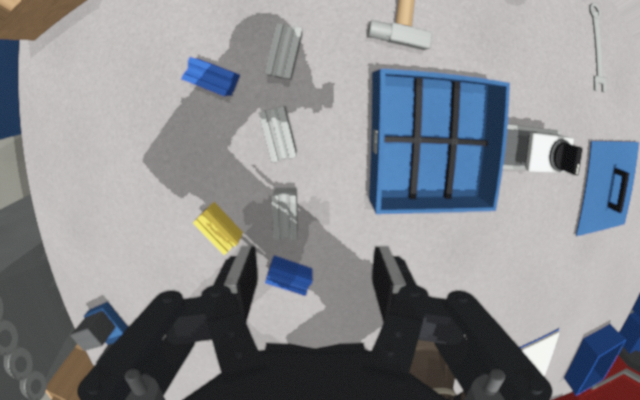

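The view is clear: steel dies at (284,52), (278,135) and (285,212), box at (440,140), carriage parked at (555,153).

Now the first die.

```bash
cat >> h.py <<'E'
def look(x,y):
    move_pose([x-.03,y-.03,.32],[180,0,2.5]); return [d[0] for d in dies(("wrist",))]
def nearest(ds,x,y):
    return min(ds,key=lambda d:np.hypot(d[0]-x,d[1]-y))
def grab(d,op=.06):
    yaw=np.degrees(d[2]); move_gripper(op)
    move_pose([d[0],d[1],.13],[180,0,yaw])
    hit=servo_line([d[0],d[1],.036],rate=.1,contact_N=12)
    if hit: print("hit",get_position(),get_ft_force())
    move_gripper(0); print("grip",get_width(),get_gripper_force())
    servo_line([d[0],d[1],.16],rate=.15); print("lift",get_width(),get_ft_force())
    return .028<get_width()<.040
def put(bx,by,rel=.05,z=.0435):
    p=b2w(bx,by); Y=np.degrees(BY)
    move_pose([*p,.16],[180,0,Y]); print("over",get_width())
    hit=servo_line([*p,z],rate=.08,contact_N=15); print("down",hit,get_position()[2],get_width(),np.round(get_ft_force(),1))
    move_gripper(rel); servo_line([*p,.16],rate=.15)
E
python3 - <<'E'
from h import *
d=nearest(look(.5,.29),.5,.29); print(d)
if grab(d): put(.047,0)
move_pose([.47,.14,.32],[180,0,2.5]); c=cam("wrist"); print(get_time_s())
for d in spot_in("die1","wrist"): print(np.round(d["location"],3),np.round(w2b(d["location"]),3),round(d["score"],2))
cv2.imwrite("pics/d.png",c["pixels"])
E
```

```text
[0.4992 0.2906 0.2593 0.8998]
grip 0.03314295836668742 61.61094814538956
lift 0.032572060102804425 [-0.13602369 -0.96932733 -3.7140341 ]
over 0.0326950465669362
down False 0.04400983037132637 0.03272520490711515 [-0.1  0.8 -3.4]
25.25
[0.576 0.383 0.043] [0.089 0.319] 0.91
[0.551 0.064 0.04 ] [0.049 0.001] 0.8
[0.288 0.29  0.031] [-0.202  0.239] 0.78
[0.607 0.28  0.04 ] [0.115 0.214] 0.65
[0.353 0.384 0.036] [-0.133  0.329] 0.64
[0.388 0.278 0.037] [-0.103  0.222] 0.55
```

View pics/d.png

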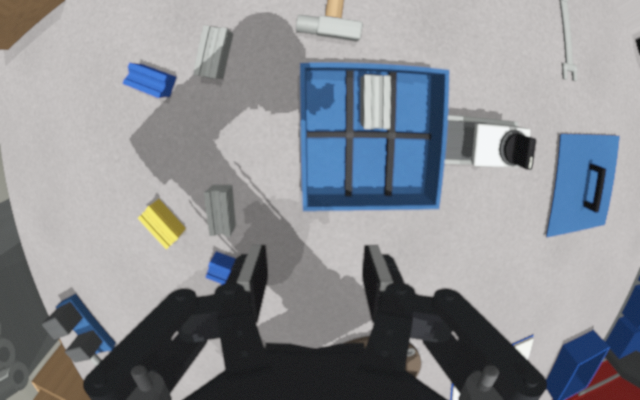

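The first die is flat in its bay at (377,102), with two left at (214,52) and (219,210).

Now the other two, the last into an outer bay offset towards the rib so the finger clears the wall.

```bash
python3 - <<'E'
from h import *
d=nearest(look(.38,.28),.38,.28); print(d)
ok=d[3]>.8 and grab(d)
if ok: put(-.047,0)
if ok:
    d=nearest(look(.61,.28),.61,.286); print(d)
    if d[3]>.8 and grab(d): put(.047,.0568,rel=.037)
move_pose([.47,.14,.32],[180,0,2.5]); c=cam("wrist"); print(get_time_s())
for d in spot_in("die1","wrist"): print(np.round(d["location"],3),np.round(w2b(d["location"]),3),round(d["score"],2))
cv2.imwrite("pics/e.png",c["pixels"])
E
```

```text
[0.3803 0.2788 0.0418 0.935 ]
grip 0.032646100286082724 60.15357702970505
lift 0.03283861396259191 [ 0.23357209  0.68506765 -4.59324004]
over 0.03244383244449535
down False 0.043927011981743015 0.033151985215218345 [-0.1  0.1 -4.7]
[ 0.6105  0.2865 -0.1894  0.9403]
grip 0.0328979844489804 62.10159122943878
lift 0.03253767731173588 [-0.47008167 -0.9218858  -6.1981116 ]
over 0.03260553529113442
down False 0.044037891520510526 0.03285097812476771 [ 0.2  0.6 -5.3]
42.8583
[0.579 0.384 0.041] [0.092 0.319] 0.95
[0.547 0.062 0.041] [ 0.045 -0.001] 0.73
[0.354 0.383 0.037] [-0.132  0.329] 0.73
[0.284 0.281 0.034] [-0.207  0.23 ] 0.68
[0.46  0.063 0.039] [-0.041  0.004] 0.61
[0.549 0.119 0.049] [0.05  0.056] 0.57
[0.504 0.017 0.022] [ 0.    -0.044] 0.46
[0.65  0.123 0.023] [0.151 0.055] 0.43
```

View pics/e.png

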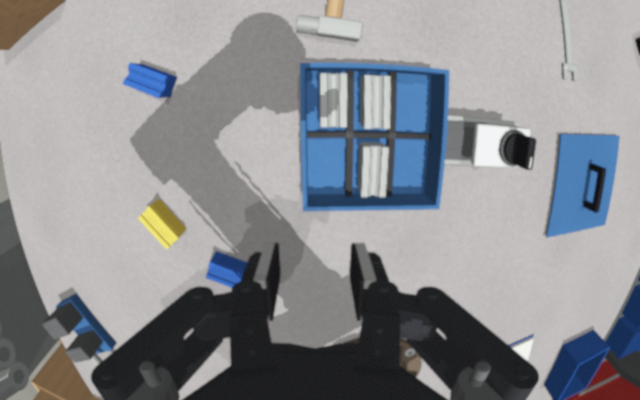

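All three dies lie flat in separate bays, at (334,100), (377,102) and (374,170).

Next, the lid.

```bash
python3 - <<'E'
from h import *
print(lid())
move_pose([.42,-.38,.35],[180,0,2.5]); move_gripper(.05)
r,_=lid(views=("wrist",)); r2,_=lid(views=("top",)); print(r,r2)
print([(np.round(d["location"],3),d["score"]) for d in spot_in("lid_grip","wrist")][:2])
x,y,yaw=r[:3]; Y=np.degrees(yaw)
c=cam("wrist"); q=corners(x,y,yaw,.09,.014,.052,.052); draw(c,q); draw(c,corners(x,y,yaw,.204,.204,.011,.011)); cv2.imwrite("pics/f.png",c["pixels"])
E
```

```text
(array([ 0.4524, -0.4085,  0.122 ,  0.9536]), 2)Traceback (most recent call last):
  File "<stdin>", line 4, in <module>
  File "h.py", line 48, in lid
    if p is None: p=spot_in("lid",cs[0]["name"])[0]["location"]
                    ~~~~~~~~~~~~~~~~~~~~~~~~~~~~^^^
IndexError: list index out of range
```

```bash
python3 - <<'E'
from h import *
r=lid(views=("top",),p=[.4524,-.4085,0])[0]; print(r, [(w["score"],w["region"].sum()) for w in (regions_of("lid","top"))])
x,y,yaw=r[:3]
c=cam("wrist"); q=corners(x,y,yaw,.09,.014,.052,.052); draw(c,q); draw(c,corners(x,y,yaw,.204,.204,.011,.011)); cv2.imwrite("pics/f.png",c["pixels"])
print([(np.round(d["location"],3),d["score"]) for d in spot_in("lid_grip","wrist")][:2])
m=pick(c,"lid",[x,y,.01])
if m is not None: print(fit([(c,m,np.zeros_like(m))],.204,.204,.006,.011,x,y))
E
```

```text
Traceback (most recent call last):
  File "h.py", line 55, in lid
    return fit(v,.204,.204,z+.006,z+.011,p[0],p[1]),len(v)
           ~~~^^^^^^^^^^^^^^^^^^^^^^^^^^^^^^^^^^^^^
  File "h.py", line 21, in fit
    r=minimize(f,[x,y,yaw+d],method="Nelder-Mead",options=dict(initial_simplex=np.array([[x,y,yaw+d],[x+.012,y,yaw+d],[x,y+.012,yaw+d],[x,y,yaw+d+.15]]),xatol=1e-4,fatol=1e-5))
  File "h.py", line 18, in <lambda>
    f=lambda p:-sum(iou(c,m,g,corners(p[0],p[1],p[2],L,W,z0,z1)) for c,m,g in views)/len(views)
               ~~~~~~~~~~~~~~~~~~~~~~~~~~~~~~~~~~~~~~~~~~~~~~~~~~~~~~~~~~~~~~~~~~~~~^~~~~~~~~~~
ZeroDivisionError: division by zero
```

```bash
python3 - <<'E'
from h import *
x,y,yaw=.4524,-.4085,.122
c=cam("wrist"); h=cv2.cvtColor(c["pixels"],cv2.COLOR_BGR2HSV)
m=((h[...,1]>110)&(abs(h[...,0].astype(int)-107)<14)&(h[...,2]>60)).astype(np.uint8)
n,l,s,_=cv2.connectedComponentsWithStats(m); u=np.int32(proj(c,[[x,y,.01]])[0]); print(u)
k=1+np.argmax(s[1:,4]*(np.hypot(*( _[1:]-u).T)<80)); m=l==k
hull=np.zeros(m.shape,np.uint8); cv2.fillConvexPoly(hull,cv2.convexHull(np.int32(np.argwhere(m)[:,::-1])),1)
r=fit([(c,hull>0,np.zeros_like(m))],.204,.204,.006,.011,x,y); print(r,s[k])
x,y,yaw=r[:3]
print([(np.round(d["location"],3),d["score"]) for d in spot_in("lid_grip","wrist")][:2])
draw(c,corners(x,y,yaw,.09,.014,.052,.052)); draw(c,corners(x,y,yaw,.204,.204,.011,.011)); cv2.imwrite("pics/f.png",c["pixels"])
E
```

```text
[334 128]
[ 0.4545 -0.4088  0.1294  0.9799] [  262    60   139   137 16313]
[(array([ 0.46 , -0.409,  0.013]), 0.73), (array([ 0.513, -0.133,  0.079]), 0.54)]
```

View pics/f.png

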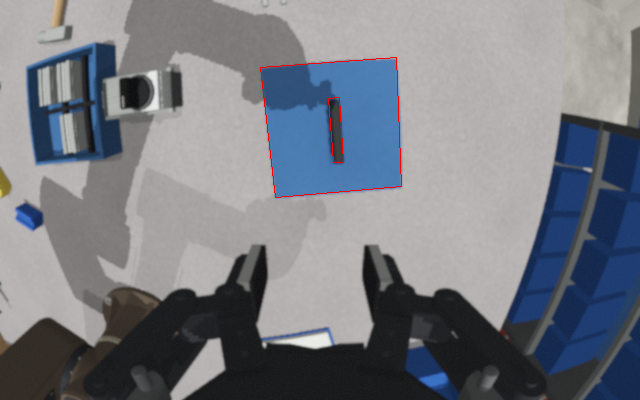

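The fitted plate and bar outlines match the lid in the picture, with the bar at (336,130).

I'll grip the lid and carry it over.

```bash
python3 - <<'E'
from h import *
x,y,yaw=.4545,-.4088,.1294; Y=np.degrees(yaw)
move_pose([x,y,.13],[180,0,Y])
print(servo_line([x,y,.046],rate=.08,contact_N=10),get_position())
move_gripper(0); print(get_width(),get_gripper_force())
servo_line([x,y,.09],rate=.05); servo_line([x,y,.24],rate=.15); print(get_width(),get_ft_force(),get_wrist_torque())
# carry in steps
B=np.degrees(BY)
for t in (.5,1.):
    q=np.array([x,y])*(1-t)+BOX*t; move_pose([*q,.24],[180,0,Y*(1-t)+B*t]); print(get_width())
servo_line([*BOX,.125],rate=.12); print(get_width(),get_ft_force(),get_position(),get_time_s())
c=cam("side"); draw(c,corners(*BOX,BY,.192,.192,.06,.06)); w=cam("wrist")
cv2.imwrite("pics/g.png",np.hstack([c["pixels"][100:300,150:470],w["pixels"][0:200,160:480]]))
E
```

```text
False [ 0.45486415 -0.40900302  0.04655618]
0.013134705996785402 59.50947046279907
0.012940090769467907 [-0.0577527   0.70249512 -3.81681742] [-0.03623241 -0.00912578 -0.00323436]
0.012655466842466614
0.012685507547513054
0.012469816124914266 [ 0.59156995  0.28531026 -3.05295563] [0.50223483 0.0606526  0.1256644 ] 53.4583
```

View pics/g.png

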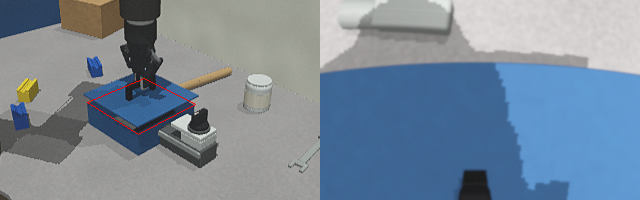

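The lid is held over the box and looks about level. Lowering it.

```bash
python3 - <<'E'
from h import *
print(servo_line([*BOX,.1005],rate=.04,contact_N=10),get_position(),get_ft_force(),get_wrist_torque(),get_width())
c=cam("side"); r=[m["region"] for m in regions_of("lid","side")[:1]]
print(fit([(c,r[0],np.zeros_like(r[0]))],.204,.204,.06,.065,*BOX) if r else None)
cv2.imwrite("pics/i.png",cv2.resize(c["pixels"][140:260,200:400],(800,480)))
E
```

```text
True [0.50114475 0.06040146 0.10055331] [-1.49933876  0.66196809  4.38337708] [0.16922905 0.32972697 0.02627799] 0.013050114771681096
[0.5007 0.0622 0.0404 0.8746]
```

View pics/i.png

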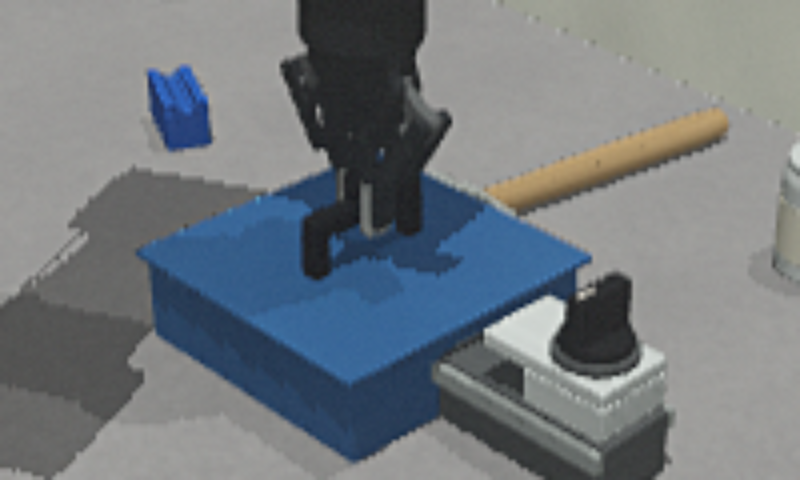

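The lid is down flush all round, and contact came at the expected height.

I'll release it, regrip the knob and push the carriage home.

```bash
python3 - <<'E'
from h import *
B=np.degrees(BY)
move_gripper(.045); servo_line([*BOX,.2],rate=.12)
p=b2w(.001,-.1935)
move_gripper(.045); move_pose([*p,.2],[180,0,B])
w=cam("wrist"); s=[(np.round(d["location"],3),np.round(w2b(d["location"]),3),d["score"]) for d in spot_in("knob_grip","wrist")[:2]]; print(s)
f0=get_ft_force()
print(servo_line([*p,.117],rate=.06,contact_N=8)); move_gripper(0); print(get_width(),get_ft_force()-f0)
if .010<get_width()<.017:
    print(servo_line([*b2w(.001,-.145),.117],rate=.06,contact_N=35),w2b(get_position()),get_ft_force())
    print(servo_line([*b2w(.001,-.125),.117],rate=.03,contact_N=25),w2b(get_position()),get_ft_force(),get_width())
c=cam("side"); cv2.imwrite("pics/j.png",cv2.resize(c["pixels"][140:260,200:400],(800,480))); print(get_time_s())
E
```

```text
[(array([ 0.514, -0.13 ,  0.093]), array([ 0.003, -0.191]), 0.96)]
False
0.012890660556113211 [-3.40341039  7.9840378   6.46842487]
False [ 0.00096918 -0.14465572] [-2.72106702  0.96682636  8.43138602]
True [ 0.00084519 -0.13162502] [ 1.24327852 -6.80400052  2.71630007] 0.012821803169060548
60.2167
```

View pics/j.png

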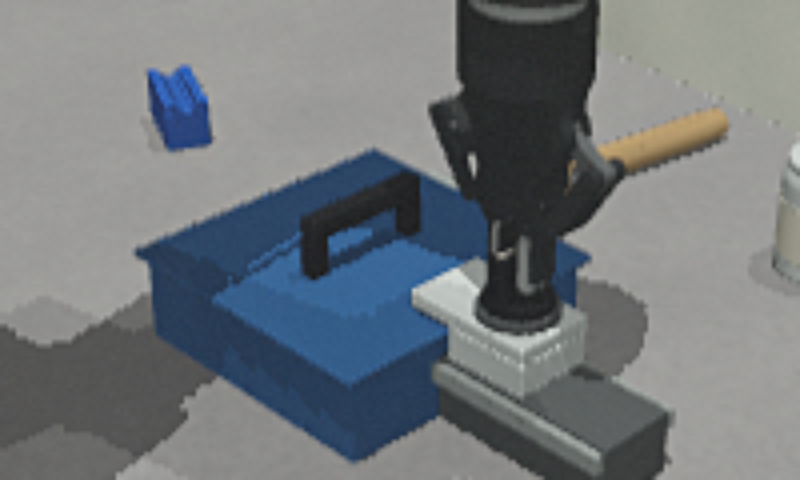

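The lid is seated and the carriage tongue lies over its edge, against the stop. The knob moved 60 mm in all.

Now tightening.

```bash
python3 - <<'E'
from h import *
B=np.degrees(BY); p=[*b2w(.001,-.1322),.117]
for Y in np.linspace(B,B-81,9)[1:]:
    move_pose(p,[180,0,Y]); print(round(Y),np.round(get_ft_force(),1),round(get_wrist_torque()[2],2))
sleep(.3); print(w2b(get_position()),get_width())
move_gripper(.045); servo_line([*p[:2],.2],rate=.1); sleep(.3)
move_pose([.38,-.2,.35],[180,0,-40]); 
w=cam("wrist"); c=cam("side"); t=cam("top")
print([(np.round(w2b(d["location"]),3),d["score"]) for d in spot_in("knob_grip","top")[:1]],[(np.round(w2b(d["location"]),3)) for d in spot_in("tongue","top")[:1]])
draw(c,corners(*BOX,BY,.204,.204,.065,.065)); draw(t,corners(*BOX,BY,.204,.204,.065,.065))
a=cv2.resize(c["pixels"][140:260,200:400],(500,300)); b=cv2.resize(t["pixels"][150:270,220:420],(500,300),interpolation=cv2.INTER_CUBIC)
cv2.imwrite("pics/k.png",np.vstack([a,b])); print(get_time_s())
E
```

```text
-7 [-2.2 -1.6  8.7] -0.25
-18 [-2.5 -2.   8.7] -0.18
-28 [-3.1 -2.2  8. ] -0.19
-38 [-3.9 -2.6  8.6] -0.19
-48 [-3.  -4.1  8.5] -0.18
-58 [-4.4 -4.9  9.8] -0.19
-68 [-4.2 -4.6  9.9] -0.19
-78 [-4.6 -4.   9.5] 0.48
[ 2.12176102e-05 -1.32810707e-01] 0.012692546635693592
[(array([ 0.207, -0.368]), 0.6)] [array([-0.001, -0.116])]
65.7167
```

View pics/k.png

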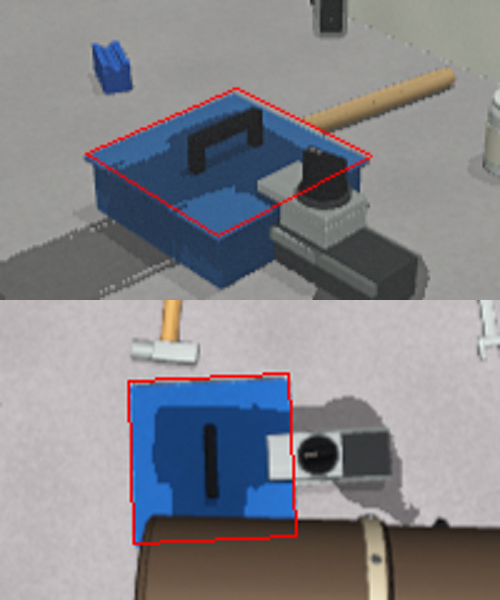

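```bash
python3 - <<'E'
from h import *
p=b2w(0,-.124); print(get_joints()[5])
move_pose([p[0]-.02,p[1],.30],[180,0,-77.3]); print(get_joints())
c=cam("wrist"); print([(np.round(w2b(d["location"]),3)) for d in spot_in("knob_grip","wrist")[:1]])
o=cv2.imread("pics/a.png")[300:]
f=lambda i:cv2.resize(i[60:230,215:375],(400,425),interpolation=cv2.INTER_CUBIC)
cv2.imwrite("pics/l.png",np.hstack([f(o),f(c["pixels"])]))
E
```

```text
51.19486004627317
[ 1.55693523e+01  1.15242760e+00 -1.69555383e+01  1.00885721e-02
 -7.19263765e+01 -2.76463329e+00]
[array([ 0.001, -0.135])]
```

View pics/l.png

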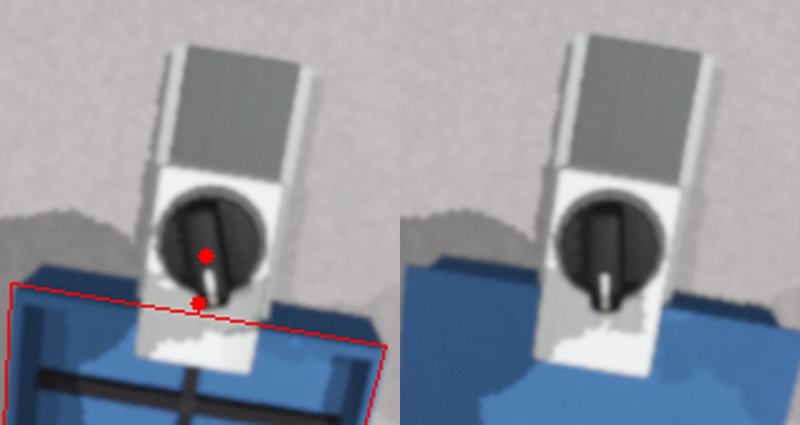

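The right half shows the knob bar lined up with the tool at −77°, about 80° clockwise from slack. That is a little tighter than at the start (left half). The tongue lies over the seated lid and nothing is being touched, so I'm handing in.

```bash
python3 -c "
from bench import *
sleep(.3); print(get_time_s()); print(finish_job())"
```

```text
67.0167
the job is handed in; nothing more can be done
None
```

I handed the job in at 67 s: three steel dies flat in separate bays, lid seated, carriage home and knob tight by the final images; the tin, hammer and spanner were left alone, and no verdict was returned.

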